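# Set out the staining row

### The job

Set out the staining row on the white mat: the larger brown bottle in the ring next to the conical flask, the smaller brown bottle in the ring next to the black pot, and the beaker in the middle ring between the two bottles, all upright and centred in their rings, with the small petri dish laid flat and centred on top of the beaker as a cover. Leave the flask and the pot standing where they are.

Things in the scene. Friction and masses are not known exactly. Their poses are not given: they have to be found in the camera images.
- mat: Fixed thin white mat, 110 x 480 mm and 6 mm thick, lying flat with its long side roughly left-right; five black-printed circles in one row along it. Origin: centre of its underside; x points across the mat away from the robot, y along the row to the left, z up. The mat may be turned up to about 13 degrees.
- ring_left (a point): Point on the top face of the mat at the centre of its left (second of the five circles from the left) printed ring (60 mm across). The three ring points lie in one straight line, 95 mm apart.
- ring_middle (a point): Point on the top face of the mat at the centre of its middle (third of the five circles) printed ring (60 mm across). The three ring points lie in one straight line, 95 mm apart.
- ring_right (a point): Point on the top face of the mat at the centre of its right (fourth of the five circles from the left) printed ring (60 mm across). The three ring points lie in one straight line, 95 mm apart.
- flask: Clear conical laboratory flask with film tied over its neck, 69 mm across the foot, 96 mm tall, loose, standing on the large circle (80 mm) at one end of the mat (either end), 190 mm from the middle ring. Origin: centre of its underside, z up.
- pot: Small open black plastic pot, 43 mm across, 40 mm tall, loose, standing on the large circle at the other end of the mat, 190 mm from the middle ring. Origin: centre of its underside, z up.
- large_bottle: The larger of the two brown bottles with black cap: 42 mm diameter round body up to 66 mm height, 26 mm cap, 84 mm tall overall, 60 g, standing loose on the worktop. Origin: centre of its underside, z up.
- small_bottle: The smaller of the two brown bottles with black cap: 32 mm diameter round body up to 53 mm height, 20 mm cap, 67 mm tall overall, 60 g, standing loose on the worktop. Origin: centre of its underside, z up.
- beaker: Clear empty beaker, 44 mm diameter, 58 mm tall, 45 g, open at the top, standing loose on the worktop. Origin: centre of its underside, z up.
- dish: Small round flat petri dish with pale filling, closed, 57 mm across where it is gripped (60 mm overall), solid to 12 mm height (15 mm overall), 18 g, lying loose on the worktop. Origin: centre of its underside, z up.
Not all that is in view belongs to the job. What is shaped like the dish but green is not meant. Several things have the shape of the flask; the one meant has the colours described above.

How it is judged (in metres and radians):
At the end, for the whole second after the job is handed in: Larger brown bottle within 13 mm of the centre of the ring nearest the flask, smaller within 13 mm of the ring nearest the pot, beaker within 13 mm of the middle ring, all upright on the mat; dish flat on the beaker's rim, within 12 mm of its centre (tilts under 0.1 rad); all at rest (((horizontal distance between flask and ring_left below 0.14 m and horizontal distance between large_bottle and ring_left below 0.013 m and horizontal distance between small_bottle and ring_right below 0.013 m) or (horizontal distance between flask and ring_right below 0.14 m and horizontal distance between large_bottle and ring_right below 0.013 m and horizontal distance between small_bottle and ring_left below 0.013 m)) and horizontal distance between beaker and ring_middle below 0.013 m and horizontal distance between dish and beaker below 0.012 m and z of dish in the frame of beaker between 0.052 and 0.064 m and height (world z) of large_bottle between 0 and 0.012 m and angle between each of large_bottle, small_bottle, beaker, dish's own z axis and vertical below 0.1 rad and height (world z) of small_bottle between 0 and 0.012 m and height (world z) of beaker between 0 and 0.012 m and linear speed of each of large_bottle, small_bottle, beaker, dish below 0.02 m/s); the robot touches nothing.
It fails at once if the flask or the pot is moved more than 20 mm from its place or tipped over (distance of any of flask, pot from where it was at the start of the episode above 0.02 m or angle between any of flask, pot's own z axis and vertical above 0.4 rad).
It also fails if it takes over 93 s, if anything falls off the work surface, if the arm or the gripper's body presses on something with over 40 N, if the wrist force passes 120 N, or if a joint passes its speed limit or range.

### The arm

A 6-joint arm with a two-finger parallel gripper is mounted at the origin on a cart in front of the work surface, level with it; the furniture and walls round the work are solid. World frame = base frame: x ahead of the robot, y to its left, z up, the work surface at z = 0. Lengths are in mm, angles in degrees, forces in N, time in s.
With the tool pointing down it reaches from about 350 to 850 mm from the base axis. Payload 8.1 kg.
Tool frame: the origin (TCP) lies midway between the tips of the shut fingers; the grasp point (between the pads) lies 19 mm behind it; z points along the fingers, y is the line along which they close (so a half turn about z gives the same grasp; the last joint's range is limited). The gripper opens to 85 mm and grips with 20 to 120 N. Pads are 22 mm wide; open, the fingers measure 114 mm over their backs; the gripper's body (76 mm by 85 mm) begins 54 mm behind the grasp point. The pads swing forward as they close: fully open they stand 13 mm farther back than shut.
Start: joints at [-69.122, 7.471, 85.268, -0, 87.261, -4.893], TCP at [260.891, -540.316, 231.292] pointing down, gripper open.
Joint ranges: [-169.43, 169.43], [-51.17, 129.36], [1.28, 143.12], [-76.62, 256.62], [0, 156.53], [-152.29, 152.29]. Speed limits (degrees/s): [136.94, 136.94, 159.86, 180, 180, 180].

### API

Orientations are given as [roll, pitch, yaw] about the fixed x, y, z axes, in that order (R = Rz(yaw) Ry(pitch) Rx(roll)).
In Python, from bench import sense, snapshot, camera_params, hand_in, masks_of, pinpoint gives the robot as it stands.
- The arm moves only by the tool step_arm, never from a script. Its argument "targets" is a list of rows, each an object with "angular": the turn, a rotation vector about the tool's x, y, z scaled (see below), a list of three; "dp": the shift along the tool's x, y, z scaled (see below), a list of three; "fingers": the closure, from 0 (fully open) to 1 (shut). A call has exactly 8 rows; each row is the pose to reach, as a shift and turn from the pose commanded when the call began, along the tool's axes at that moment, turning the shorter way round; what a row does not reach only later rows make up. The controller multiplies each number of a shift by 0.2 m and each number of a turn by 180 degrees. A row lasts 1/8 s, in which the tool goes at most 62.5 mm and 10.7 degrees, less where a joint would pass 70% of its speed; a pose out of reach is approached as far as the arm can. A call with a number of a shift or a turn outside -1 to 1 is refused whole. A call with a gripper value outside its range is refused whole. The fingers move at their own pace and stop on an object; "newtons" is the grip in N (left out, the last holds). Time passes only in rows, so rows that repeat a pose let the fingers close, or fill a call up. It gives the time, the measured TCP pose, the force, the opening and the grip force at its end, in the units of the state.
- sense(): the state, without advancing time (a new reading comes with each control period).
- snapshot(name): name is "side" or "top" or "wrist"; returns the picture (480x640x3 uint8, blue, green, red); there is no depth.
- camera_params(name): a dict with "vfov" (degrees; the focal length in pixels is half the picture's height over the tangent of half this angle, whatever the lens; pixels are square), "cx", "cy" (the principal point, pixels), "R" (3x3) and "t" (3): a world point X has camera coordinates R X + t. Camera axes: x right, y down, z forward; pixel columns grow to the right and rows downward; lengths in mm; the calibration is good to about 2 mm. A picture is of the moment at which its call begins: read the wrist's pose just before it. camera_params takes no time and is no camera call; for the wrist camera it gives the pose at the moment of the call.
- hand_in(): hands the job in; it is judged then, once.
Trained networks look in the newest picture that a camera, given by its name, has taken for a name from the list of things; names that differ only in an ending like _2 or _b are one class to them, and where a whole thing is asked for, a point or a joint stands for the part that bears it (a point fixed in the world has none). Each returns a list of dicts, best first, with "conf" (0 to 1); they miss things now and then, are a little off and sometimes report something else, mostly with a low value. They report only what shows in the picture. A call takes as long as a camera call. They do not tell look-alikes from the thing itself.
- masks_of(camera, label): "pixels" (480x640 bool, what is visible of it) and "at" ([column, row] in pixels, amid what is visible of it).
- pinpoint(camera, label): "at" ([column, row] in pixels: a listed point, or the origin of a listed thing).
The state is a dict: "time": time; "joint_pos": joint angles; "qd": joint speeds; "joint_efforts": joint torques, N m; "tool_pos": TCP position; "tcp_rot": TCP orientation; "ft_force": force on the tool from outside, world axes, zero at the start; "wrist_torque": the same for the moment, N m; "finger_gap": finger opening in mm; "grip_force": force on a finger pad.
Only numpy, scipy, OpenCV 4.12 (cv2) and the standard library are available. Lean on these libraries where they do the work, as an engineer would, in place of code of your own. Each camera call takes 0.05 s, during which the arm holds its last target. There are 200 camera calls.

## Working session

There is one attempt and no reset: what is moved stays moved. The work goes in short steps, Python scripts to look and compute and a tool call to move; the robot and the scene stay as the last step left them, time stands still between calls to the robot, and variables do not carry over. Pictures are saved under pics/ and viewed, at most 14 in all, crops included, and the job is handed in when it is done.

Besides the shell and the picture viewer there is one more tool, called after "Emit:" by a JSON object that holds its "op" and its "data", one argument or row to a line. step_arm: Moves the arm, as the interface text tells. Its arguments: {"type":"object","properties":{"targets":{"type":"array","items":{"type":"object","properties":{"angular":{"type":"array","items":{"type":"number","minimum":-1,"maximum":1}},"dp":{"type":"array","items":{"type":"number","minimum":-1,"maximum":1}},"fingers":{"type":"number"}}}},"newtons":{"type":"number"}},"required":["targets"]}

```bash
mkdir -p pics; cat > h.py <<'E'
import numpy as np, cv2
from bench import *
def ray(cam,uv,p=None):
    p=p or camera_params(cam); f=240/np.tan(np.radians(p['vfov']/2))
    R=np.array(p['R']);t=np.array(p['t'])
    d=R.T@np.array([(uv[0]-p['cx'])/f,(uv[1]-p['cy'])/f,1]); return -R.T@t,d
def at_z(cam,uv,z,p=None):
    c,d=ray(cam,uv,p); return c+d*(z-c[2])/d[2]
def proj(cam,X,p=None):
    p=p or camera_params(cam); f=240/np.tan(np.radians(p['vfov']/2))
    c=np.array(p['R'])@np.array(X)+np.array(p['t']); return p['cx']+f*c[0]/c[2],p['cy']+f*c[1]/c[2]
E
python3 - <<'E'
from h import *
s=sense();print(s)
for c in ['top','side']:
    im=snapshot(c);cv2.imwrite(f'pics/{c}0.png',im)
    p=camera_params(c);print(c,p, -np.array(p['R']).T@p['t'])
    for n,z in [('ring_left',6),('ring_middle',6),('ring_right',6),('flask',6),('pot',6),('large_bottle',0),('small_bottle',0),('beaker',0),('dish',0)]:
        for r in pinpoint(c,n):
            print(n,round(r['conf'],2),np.round(r['at']),np.round(at_z(c,r['at'],z)[:2],1))
E
```

```text
{'time': 0.0, 'joint_pos': array([-6.91211251e+01,  7.51391743e+00,  8.53311881e+01,  1.44793759e-03,
        8.72624939e+01, -4.89323418e+00]), 'qd': array([-0.05956825, -0.09777091, -0.02045388, -0.08060603, -0.01899417,
       -0.05917024]), 'joint_efforts': array([ 1.99239339e-04, -5.69413161e+01, -5.00541186e+01, -2.20318775e-04,
        1.47904514e-02,  6.61820695e-05]), 'tool_pos': array([ 260.6995421 , -539.77338809,  230.23856573]), 'tcp_rot': array([-1.79892916e+02, -1.06190265e-02,  2.57720286e+01]), 'ft_force': array([ 0.12667348, -0.25044977,  0.7488695 ]), 'wrist_torque': array([-0.00735378, -0.00966026, -0.02656589]), 'grip_force': 0.0, 'finger_gap': 85.37585840840221}
top {'vfov': 43.97980590739248, 'cx': 324.5318722423479, 'cy': 228.72121659184037, 'R': array([[-0.05965651, -0.99819868, -0.00636433],
       [-0.97572606,  0.05965692, -0.2107124 ],
       [ 0.21071252, -0.00636053, -0.97752738]]), 't': array([  33.58520038,  548.43692131, 1147.19463912])} [ 295.39950203    8.10341101 1237.19037795]
ring_left 0.62 [276. 205.] [619.8 100.8]
ring_middle 0.92 [326. 204.] 
[... 606 characters left out ...]
22922646,  0.56460255, -0.79289292],
       [ 0.29625861, -0.73546704, -0.60935956]]), 't': array([513.88102732, 154.59284223, 807.82529067])} [272.57824235 699.33629969 614.15323746]
ring_left 0.83 [270. 273.] [620.1  97.3]
ring_middle 0.69 [297. 246.] [603.2  -4.2]
ring_right 0.89 [313. 228.] [596.9 -80.4]
flask 0.88 [341. 181.] [ 609.9 -313.5]
flask 0.68 [328. 207.] [ 597.1 -178.7]
flask 0.54 [394. 192.] [ 462.8 -306.9]
pot 0.95 [243. 300.] [630.7 186.7]
pot 0.23 [328. 204.] [ 601.3 -190.3]
large_bottle 0.93 [393. 193.] [ 464.9 -312.4]
small_bottle 0.86 [346. 301.] [449.8 108.6]
beaker 0.63 [386. 238.] [ 430.4 -116.2]
dish 0.62 [249. 388.] [529.1 349.7]
dish 0.56 [318. 388.] [428.8 308.5]
```

View pics/top0.png

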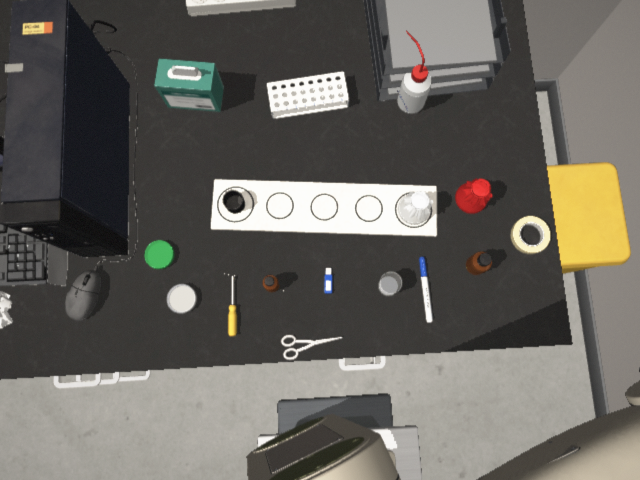

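View pics/side0.png

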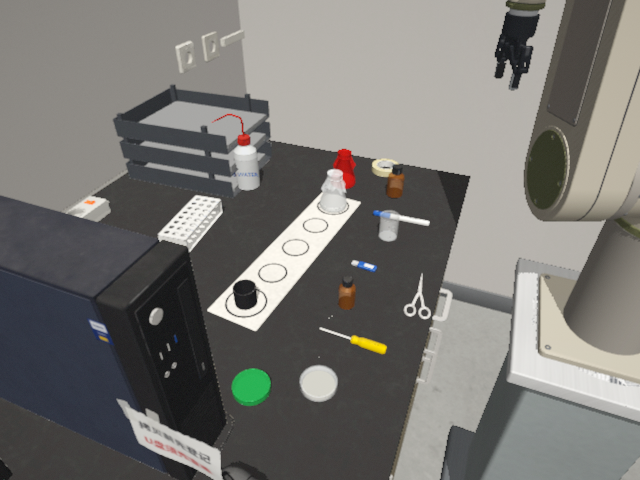

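The top view shows the clear flask at (414,207), on the right end of the mat, and the pot at (236,203) on the left. The rings are at (280,205), (324,207) and (369,208). The larger bottle is at (480,262), the smaller at (270,283), the beaker at (390,283), and the pale dish at (181,298). The red flask at (473,197) and the green dish are decoys. So the larger bottle goes to ring_right and the smaller to ring_left.

Emit:
{"op": "step_arm", "data": {
  "targets": [
    {"dp": [0.71,-0.29,0],"angular": [0,0,-0.357],"fingers": 0},
    {"dp": [0.71,-0.29,0],"angular": [0,0,-0.357],"fingers": 0},
    {"dp": [0.71,-0.29,0],"angular": [0,0,-0.357],"fingers": 0},
    {"dp": [0.71,-0.29,0],"angular": [0,0,-0.357],"fingers": 0},
    {"dp": [0.71,-0.29,0],"angular": [0,0,-0.357],"fingers": 0},
    {"dp": [0.71,-0.29,0],"angular": [0,0,-0.357],"fingers": 0},
    {"dp": [0.71,-0.29,0],"angular": [0,0,-0.357],"fingers": 0},
    {"dp": [0.71,-0.29,0],"angular": [0,0,-0.357],"fingers": 0}
  ],
  "newtons": 30
}}

```text
time: 2.0
tool_pos: [363.5, -426.4, 231.3]
tcp_rot: [180.0, 0.0, 89.8]
ft_force: [0.2, -0.4, -0.4]
finger_gap: 85.4
grip_force: 0.0
```

```bash
python3 - <<'E'
from h import *
im=cv2.imread('pics/top0.png');g=cv2.cvtColor(im,cv2.COLOR_BGR2GRAY)
b=(g>150).astype(np.uint8)
p=camera_params('top')
cs,h=cv2.findContours(b,cv2.RETR_CCOMP,cv2.CHAIN_APPROX_NONE)
for c in cs:
    if len(c)>40:
        (u,v),ax,_=cv2.fitEllipse(c)
        if 205<u<445 and 175<v<240: print(round(u,1),round(v,1),np.round(ax,1),np.round(at_z('top',(u,v),6,p),1))
m=max(cs,key=cv2.contourArea) 
for c in cs:
    r=cv2.minAreaRect(c)
    if 300<r[0][0]<345 and 190<r[0][1]<220: print(r[0],r[1],r[2],np.round([at_z('top',q,6,p)[:2] for q in cv2.boxPoints(r)],1).tolist())
print(sense()['tool_pos'],sense()['tcp_rot'])
E
```

```text
324.1 207.4 [ 54.5 308.8] [607.4  -1.7   6. ]
247.1 201.4 [13.3 22.6] [630.8 162.    6. ]
233.8 201.3 [22.1 25.8] [632.7 190.6   6. ]
(324.0589599609375, 207.33258056640625) (225.47787475585938, 50.54530715942383) 1.7623910903930664 [[574.7, 241.4], [686.2, 235.9], [640.8, -248.1], [530.6, -233.8]]
(327.0000305175781, 219.00003051757812) (2.8284268379211426, 2.8284268379211426) 45.0 [[581.8, -2.2], [585.9, -6.7], [581.3, -10.7], [577.2, -6.1]]
(320.0000305175781, 219.00003051757812) (1.4142134189605713, 1.4142134189605713) 45.0 [[582.6, 10.6], [584.7, 8.3], [582.4, 6.3], [580.3, 8.6]]
(329.5000305175781, 218.00003051757812) (2.1213202476501465, 2.1213202476501465) 45.0 [[583.6, -8.7], [586.7, -12.1], [583.2, -15.0], [580.2, -11.6]]
(318.0000305175781, 218.00003051757812) (1.4142134189605713, 1.4142134189605713) 45.0 [[585.1, 14.7], [587.1, 12.4], [584.8, 10.4], [582.8, 12.7]]
(331.5000305175781, 217.00003051757812) (2.1213202476501465, 2.1213202476501465) 45.0 [[585.6, -13.0], [588.6, -16.4], [585.2, -19.4], [582.1, -16.0]]
(316.0, 217.0) (1.4142134189605713, 1.4142134189605713) 45.0
[... 2391 characters left out ...]
9605713) 45.0 [[631.7, -15.9], [633.8, -18.2], [631.5, -20.2], [629.4, -17.9]]
(316.5000305175781, 196.00001525878906) (2.1213202476501465, 2.1213202476501465) 45.0 [[633.7, 16.2], [636.8, 12.8], [633.3, 9.8], [630.2, 13.2]]
(329.0000305175781, 195.00003051757812) (1.4142134189605713, 1.4142134189605713) 45.0 [[634.2, -11.7], [636.3, -14.0], [633.9, -16.0], [631.9, -13.8]]
(318.5000305175781, 195.00001525878906) (2.1213202476501465, 2.1213202476501465) 45.0 [[635.7, 11.8], [638.8, 8.4], [635.3, 5.4], [632.1, 8.8]]
(323.5, 194.0) (7.0, 2.0) -0.0 [[635.3, 5.4], [639.7, 5.1], [638.8, -9.9], [634.3, -9.6]]
[ 363.53244912 -426.36905437  231.31318567] [1.79998257e+02 4.05367490e-04 8.97852285e+01]
```

Emit:
{"op": "step_arm", "data": {
  "targets": [
    {"dp": [0.3,0.3,0],"angular": [0,0,0],"fingers": 0},
    {"dp": [0.56,0.51,0],"angular": [0,0,0],"fingers": 0},
    {"dp": [0.56,0.51,0],"angular": [0,0,0],"fingers": 0},
    {"dp": [0.56,0.51,0],"angular": [0,0,0],"fingers": 0},
    {"dp": [0.56,0.51,0],"angular": [0,0,0],"fingers": 0},
    {"dp": [0.56,0.51,0],"angular": [0,0,0],"fingers": 0},
    {"dp": [0.56,0.51,0],"angular": [0,0,0],"fingers": 0},
    {"dp": [0.56,0.51,0],"angular": [0,0,0],"fingers": 0}
  ]
}}

```text
time: 3.0
tool_pos: [465.1, -314.8, 231.3]
tcp_rot: [180.0, 0.0, 90.0]
ft_force: [-0.2, -0.1, 0.6]
finger_gap: 85.6
grip_force: 0.0
```

```bash
cat > look.py <<'E'
import sys
from h import *
# usage: look.py pic label:z ...
p=camera_params('wrist');s=sense();im=snapshot('wrist');cv2.imwrite('pics/'+sys.argv[1],im)
print('t',s['time'],np.round(s['tool_pos'],1),np.round(s['tcp_rot'],1),'gap',s['finger_gap'],'cam',np.round(-np.array(p['R']).T@p['t']))
for a in sys.argv[2:]:
    n,z=a.split(':');z=float(z)
    for r in pinpoint('wrist',n): print(n,round(r['conf'],2),np.round(r['at'],1),np.round(at_z('wrist',r['at'],z,p)[:2],1))
    for r in masks_of('wrist',n)[:2]:
        v,u=np.nonzero(r['pixels']); print('  mask',round(r['conf'],2),u.min(),u.max(),v.min(),v.max(),np.round(r['at']))
E
python3 look.py w1.png large_bottle:0
```

```text
t 3.0 [ 465.1 -314.8  231.3] [180.   0.  90.] gap 85.6246180432624 cam [ 464. -233.  374.]
large_bottle 0.71 [315.5 196. ] [ 461.5 -309.1]
  mask 0.67 297 338 179 228 [319. 205.]
```

View pics/w1.png

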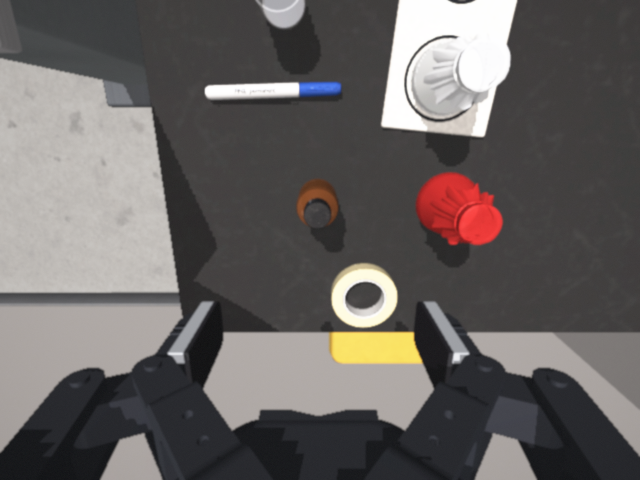

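The wrist view shows the larger bottle at (318,205) with its cap at (317,213). The tape roll is at (364,297), and the red flask is to the right at (460,208).

```bash
python3 - <<'E'
from h import *
p=camera_params('wrist')
print(at_z('wrist',(317,213),84,p),'tape',at_z('wrist',(364,297),10,p),at_z('wrist',(364,262),20,p))
for y in (-305,-310,-315): print(y,proj('wrist',(461,y,84),p),proj('wrist',(461,y,0),p))
im=cv2.imread('pics/w1.png')[175:232,290:345].astype(int)
sat=im.max(2)-im.min(2); v,u=np.nonzero(sat>40); print(u.min()+290,u.max()+290,v.min()+175,v.max()+175)
E
```

```text
[ 463.67706099 -307.04520449   84.        ] tape [ 520.50538024 -431.36653803   10.        ] [ 517.04852528 -381.09063858   20.        ]
-305 (np.float64(313.98387828602114), np.float64(210.76689414752553)) (np.float64(314.8246521790616), np.float64(192.68105244763933))
-310 (np.float64(314.0088897761214), np.float64(216.21402674688167)) (np.float64(314.8408909885841), np.float64(197.05873448828544))
-315 (np.float64(314.0336378730013), np.float64(221.60379619868385)) (np.float64(314.8569945877469), np.float64(201.3999663222435))
297 337 179 223
```

Emit:
{"op": "step_arm", "data": {
  "targets": [
    {"dp": [0.035,-0.005,0.2],"fingers": 0,"angular": [0,0,0]},
    {"dp": [0.035,-0.005,0.45],"fingers": 0,"angular": [0,0,0]},
    {"dp": [0.035,-0.005,0.7],"fingers": 0,"angular": [0,0,0]},
    {"dp": [0.035,-0.005,0.9],"fingers": 0,"angular": [0,0,0]},
    {"dp": [0.035,-0.005,1.0],"fingers": 0,"angular": [0,0,0]},
    {"dp": [0.035,-0.005,1.0],"fingers": 0,"angular": [0,0,0]},
    {"dp": [0.035,-0.005,1.0],"fingers": 0,"angular": [0,0,0]},
    {"dp": [0.035,-0.005,1.0],"fingers": 0,"angular": [0,0,0]}
  ]
}}

```text
time: 4.15
tool_pos: [465.9, -308.4, 33.5]
tcp_rot: [179.8, 0.1, 90.0]
ft_force: [0.2, 0.1, 0.7]
finger_gap: 85.3
grip_force: 0.0
```

Emit:
{"op": "step_arm", "data": {
  "targets": [
    {"dp": [0,0,0.025],"fingers": 1,"angular": [0,0,0]},
    {"dp": [0,0,0.025],"fingers": 1,"angular": [0,0,0]},
    {"dp": [0,0,0.025],"fingers": 1,"angular": [0,0,0]},
    {"dp": [0,0,0.025],"fingers": 1,"angular": [0,0,0]},
    {"dp": [0,0,0.025],"fingers": 1,"angular": [0,0,0]},
    {"dp": [0,0,0.025],"fingers": 1,"angular": [0,0,0]},
    {"dp": [0,0,0.025],"fingers": 1,"angular": [0,0,0]},
    {"dp": [0,0,0.025],"fingers": 1,"angular": [0,0,0]}
  ],
  "newtons": 30
}}

```text
time: 5.15
tool_pos: [464.5, -307.3, 26.3]
tcp_rot: [180.0, 0.0, 90.0]
ft_force: [-0.1, -0.1, 1.1]
finger_gap: 41.0
grip_force: 30.3
```

Emit:
{"op": "step_arm", "data": {
  "targets": [
    {"dp": [0,0,-0.25],"fingers": 1,"angular": [0,0,0]},
    {"dp": [0,0,-0.5],"fingers": 1,"angular": [0,0,0]},
    {"dp": [0.2,0,-0.65],"fingers": 1,"angular": [0,0,0]},
    {"dp": [0.45,0,-0.65],"fingers": 1,"angular": [0,0,0]},
    {"dp": [0.7,0,-0.65],"fingers": 1,"angular": [0,0,0]},
    {"dp": [0.9,0,-0.65],"fingers": 1,"angular": [0,0,0]},
    {"dp": [1.0,0,-0.65],"fingers": 1,"angular": [0,0,0]},
    {"dp": [1.0,0,-0.65],"fingers": 1,"angular": [0,0,0]}
  ]
}}

```text
time: 6.15
tool_pos: [464.3, -106.0, 156.2]
tcp_rot: [-180.0, -0.0, 90.2]
ft_force: [-0.6, -0.3, -0.9]
finger_gap: 41.4
grip_force: 30.7
```

Emit:
{"op": "step_arm", "data": {
  "targets": [
    {"dp": [0.03,0.2,0],"fingers": 1,"angular": [0,0,0]},
    {"dp": [0.06,0.45,0],"fingers": 1,"angular": [0,0,0]},
    {"dp": [0.06,0.6,0],"fingers": 1,"angular": [0,0,0]},
    {"dp": [0.06,0.675,0],"fingers": 1,"angular": [0,0,0]},
    {"dp": [0.06,0.675,0],"fingers": 1,"angular": [0,0,0]},
    {"dp": [0.06,0.675,0],"fingers": 1,"angular": [0,0,0]},
    {"dp": [0.06,0.675,0],"fingers": 1,"angular": [0,0,0]},
    {"dp": [0.06,0.675,0],"fingers": 1,"angular": [0,0,0]}
  ]
}}

```text
time: 7.15
tool_pos: [599.0, -95.4, 156.5]
tcp_rot: [180.0, 0.0, 90.0]
ft_force: [-0.2, 0.7, -0.2]
finger_gap: 41.4
grip_force: 30.8
```

```bash
python3 look.py w2.png ring_right:6 ring_middle:6 ring_left:6
```

```text
t 7.15 [599.  -95.4 156.5] [180.   0.  90.] gap 41.41322874828606 cam [598. -14. 299.]
ring_right 0.67 [320.3 219.2] [600.3 -94.6]
  mask 0.66 256 413 0 300 [327. 128.]
ring_middle 0.66 [327.9 107.7] [ 6.064e+02 -2.000e-01]
  mask 0.62 256 413 0 298 [326. 126.]
```

View pics/w2.png

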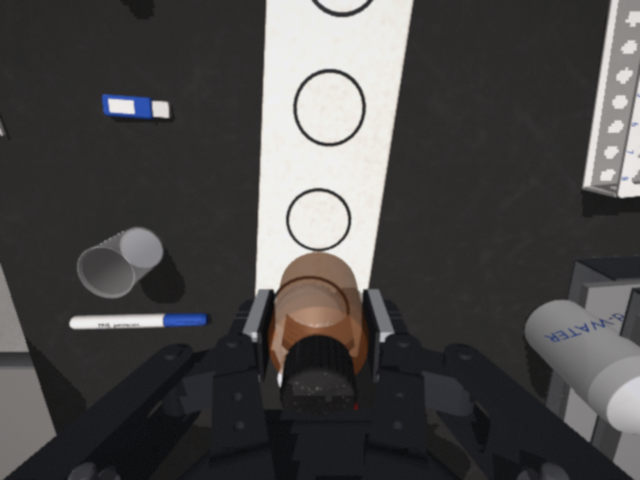

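The wrist view shows ring_right at (319,220) and ring_middle at (330,107), and the bottle is held upright. The beaker stands at (120,262). The rings agree with the plan, so I'm lowering the bottle.

Emit:
{"op": "step_arm", "data": {
  "targets": [
    {"dp": [0,0,0.2],"fingers": 1,"angular": [0,0,0]},
    {"dp": [0,0,0.4],"fingers": 1,"angular": [0,0,0]},
    {"dp": [0,0,0.55],"fingers": 1,"angular": [0,0,0]},
    {"dp": [0,0,0.6],"fingers": 1,"angular": [0,0,0]},
    {"dp": [0,0,0.615],"fingers": 1,"angular": [0,0,0]},
    {"dp": [0,0,0.615],"fingers": 1,"angular": [0,0,0]},
    {"dp": [0,0,0.615],"fingers": 1,"angular": [0,0,0]},
    {"dp": [0,0,0.615],"fingers": 1,"angular": [0,0,0]}
  ]
}}

```text
time: 8.5
tool_pos: [600.1, -95.4, 34.4]
tcp_rot: [179.9, 0.0, 90.0]
ft_force: [0.3, -0.3, -0.4]
finger_gap: 41.5
grip_force: 30.8
```

Emit:
{"op": "step_arm", "data": {
  "targets": [
    {"dp": [0,0,0],"fingers": 0.0,"angular": [0,0,0]},
    {"dp": [0,0,0],"fingers": 0,"angular": [0,0,0]},
    {"dp": [0,0,0],"fingers": 0,"angular": [0,0,0]},
    {"dp": [0,0,0],"fingers": 0,"angular": [0,0,0]},
    {"dp": [0,0,-0.15],"fingers": 0,"angular": [0,0,0]},
    {"dp": [0,0,-0.35],"fingers": 0,"angular": [0,0,0]},
    {"dp": [0,0,-0.6],"fingers": 0,"angular": [0,0,0]},
    {"dp": [0,0,-0.8],"fingers": 0,"angular": [0,0,0]}
  ]
}}

```text
time: 9.5
tool_pos: [599.7, -95.3, 195.6]
tcp_rot: [179.9, 0.0, 90.0]
ft_force: [0.8, 0.7, 0.3]
finger_gap: 85.8
grip_force: 0.0
```

Emit:
{"op": "step_arm", "data": {
  "targets": [
    {"dp": [0.15,-0.1,0],"fingers": 0,"angular": [0,0,0]},
    {"dp": [0.35,-0.25,0],"fingers": 0,"angular": [0,0,0]},
    {"dp": [0.6,-0.43,0],"fingers": 0,"angular": [0,0,0]},
    {"dp": [0.8,-0.6,0],"fingers": 0,"angular": [0,0,0]},
    {"dp": [0.95,-0.7,0],"fingers": 0,"angular": [0,0,0]},
    {"dp": [1.0,-0.735,0],"fingers": 0,"angular": [0,0,0]},
    {"dp": [1.0,-0.735,0],"fingers": 0,"angular": [0,0,0]},
    {"dp": [1.0,-0.735,0],"fingers": 0,"angular": [0,0,0]}
  ]
}}

```text
time: 10.5
tool_pos: [452.9, 103.9, 193.3]
tcp_rot: [180.0, 0.0, 90.0]
ft_force: [0.1, -0.1, -0.2]
finger_gap: 85.3
grip_force: 0.0
```

```bash
python3 look.py w3.png small_bottle:0; python3 - <<'E'
from h import *
p=camera_params('wrist')
im=cv2.imread('pics/w3.png').astype(int)
m=masks_of('wrist','small_bottle')
v,u=np.nonzero(m[0]['pixels']); uc=(u.min()+u.max())/2
for z in(0,25): print(z,at_z('wrist',(uc,v.mean()),z,p))
print('cap?',at_z('wrist',(uc,v.max()-7),67,p))
cv2.imwrite('pics/w3c.png',cv2.resize(cv2.imread('pics/w3.png')[v.min()-40:v.max()+40,u.min()-60:u.max()+60],None,fx=3,fy=3)); print(u.min(),v.min())
E
```

```text
t 10.5 [452.9 103.9 193.3] [180.   0.  90.] gap 85.31967807828069 cam [452. 186. 336.]
small_bottle 0.79 [316.3 194.8] [450.5 118.4]
  mask 0.89 297 331 181 222 [312. 203.]
0 [447.83995658 111.08521996   0.        ]
25 [448.1572022  116.63276088  25.        ]
cap? [448.63064519 114.96948235  67.        ]
297 181
```

View pics/w3c.png

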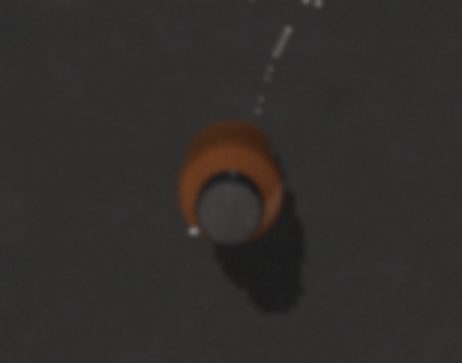

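The crop shows the smaller bottle with its cap centred at about (314,211) in the full picture, which puts it near (449,119) mm.

Emit:
{"op": "step_arm", "data": {
  "targets": [
    {"dp": [0.07,-0.018,0.1],"fingers": 0,"angular": [0,0,0]},
    {"dp": [0.07,-0.018,0.3],"fingers": 0,"angular": [0,0,0]},
    {"dp": [0.07,-0.018,0.55],"fingers": 0,"angular": [0,0,0]},
    {"dp": [0.07,-0.018,0.75],"fingers": 0,"angular": [0,0,0]},
    {"dp": [0.07,-0.018,0.85],"fingers": 0,"angular": [0,0,0]},
    {"dp": [0.07,-0.018,0.875],"fingers": 0,"angular": [0,0,0]},
    {"dp": [0.07,-0.018,0.875],"fingers": 0,"angular": [0,0,0]},
    {"dp": [0.07,-0.018,0.875],"fingers": 0.3,"angular": [0,0,0]}
  ]
}}

```text
time: 11.7
tool_pos: [449.9, 118.8, 19.7]
tcp_rot: [179.9, -0.0, 90.0]
ft_force: [-0.5, -0.3, -0.5]
finger_gap: 69.7
grip_force: 0.0
```

Emit:
{"op": "step_arm", "data": {
  "targets": [
    {"dp": [0,0,0],"fingers": 1,"angular": [0,0,0]},
    {"dp": [0,0,0],"fingers": 1,"angular": [0,0,0]},
    {"dp": [0,0,0],"fingers": 1,"angular": [0,0,0]},
    {"dp": [0,0,0],"fingers": 1,"angular": [0,0,0]},
    {"dp": [0,0,0],"fingers": 1,"angular": [0,0,0]},
    {"dp": [0,0,0],"fingers": 1,"angular": [0,0,0]},
    {"dp": [0,0,0],"fingers": 1,"angular": [0,0,0]},
    {"dp": [0,0,0],"fingers": 1,"angular": [0,0,0]}
  ]
}}

```text
time: 12.7
tool_pos: [449.2, 118.8, 19.0]
tcp_rot: [179.9, -0.0, 90.0]
ft_force: [-1.8, -0.1, 5.6]
finger_gap: 31.4
grip_force: 29.5
```

Emit:
{"op": "step_arm", "data": {
  "targets": [
    {"dp": [0,0,-0.2],"fingers": 1,"angular": [0,0,0]},
    {"dp": [0,0,-0.4],"fingers": 1,"angular": [0,0,0]},
    {"dp": [-0.06,0.2,-0.55],"fingers": 1,"angular": [0,0,0]},
    {"dp": [-0.12,0.45,-0.55],"fingers": 1,"angular": [0,0,0]},
    {"dp": [-0.12,0.7,-0.55],"fingers": 1,"angular": [0,0,0]},
    {"dp": [-0.12,0.82,-0.55],"fingers": 1,"angular": [0,0,0]},
    {"dp": [-0.12,0.84,-0.55],"fingers": 1,"angular": [0,0,0]},
    {"dp": [-0.12,0.84,-0.55],"fingers": 1,"angular": [0,0,0]}
  ]
}}

```text
time: 13.7
tool_pos: [615.8, 94.8, 127.7]
tcp_rot: [-179.9, 0.0, 90.0]
ft_force: [-0.8, -0.3, -0.3]
finger_gap: 31.6
grip_force: 30.2
```

```bash
python3 look.py w4.png ring_left:6; python3 -c "
from h import *
p=camera_params('wrist')
for y in (90,94,98): print(y,proj('wrist',(616.8,y,6),p))
"
```

```text
t 13.7 [615.8  94.8 127.7] [-179.9    0.    90. ] gap 31.60854388398982 cam [615. 177. 270.]
ring_left 0.73 [319.3 231.2] [615.9  93.3]
  mask 0.88 252 416 26 412 [326. 175.]
90 (np.float64(320.3406746722915), np.float64(234.96303478660172))
94 (np.float64(320.35179335871453), np.float64(230.37011376878735))
98 (np.float64(320.363014154731), np.float64(225.7350131912507))
```

View pics/w4.png

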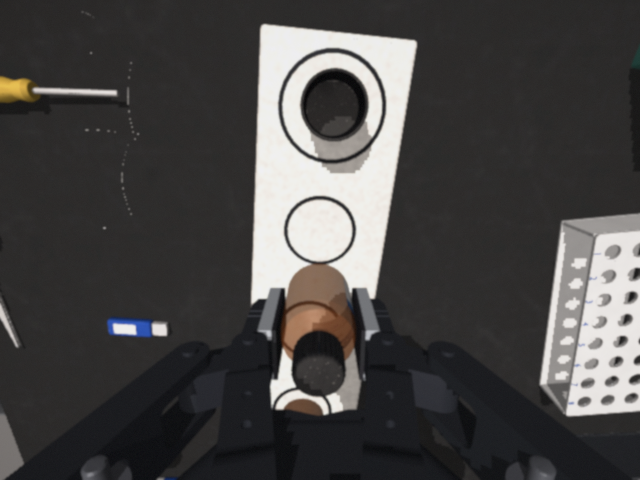

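```bash
python3 - <<'E'
from h import *
p=camera_params('wrist')
for X in [(608,0,6),(599,-95,6),(599,-95,90),(599,-95,50)]: print(X,proj('wrist',X,p))
im=snapshot('top');cv2.imwrite('pics/top1.png',cv2.resize(im[170:310,200:500],None,fx=2.6,fy=2.6))
E
```

```text
(608, 0, 6) (np.float64(310.51444228932525), np.float64(328.27762149581685))
(599, -95, 6) (np.float64(302.2326388739982), np.float64(409.65135968193863))
(599, -95, 90) (np.float64(297.3085968380199), np.float64(497.6792393816613))
(599, -95, 50) (np.float64(299.98453860150505), np.float64(449.84100446847555))
```

View pics/top1.png

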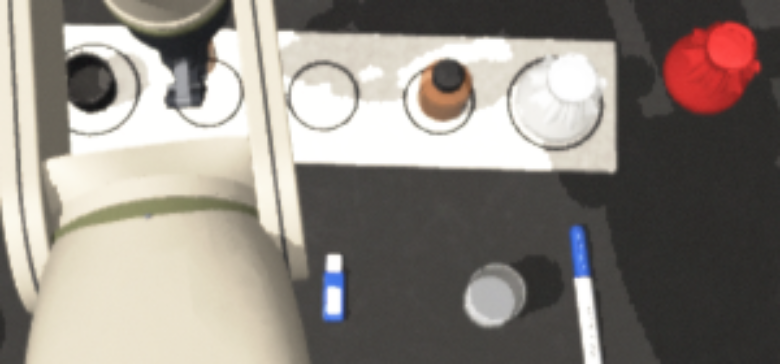

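The larger bottle stands in ring_right, with its foot at about (302,408) in the wrist view, matching the projected centre. ring_left at (320,230) matches the plan.

Emit:
{"op": "step_arm", "data": {
  "targets": [
    {"dp": [0,0,0.15],"fingers": 1,"angular": [0,0,0]},
    {"dp": [0,0,0.35],"fingers": 1,"angular": [0,0,0]},
    {"dp": [0,0,0.47],"fingers": 1,"angular": [0,0,0]},
    {"dp": [0,0,0.505],"fingers": 1,"angular": [0,0,0]},
    {"dp": [0,0,0.515],"fingers": 1,"angular": [0,0,0]},
    {"dp": [0,0,0.515],"fingers": 1,"angular": [0,0,0]},
    {"dp": [0,0,0.515],"fingers": 1,"angular": [0,0,0]},
    {"dp": [0,0,0.515],"fingers": 1,"angular": [0,0,0]}
  ]
}}

```text
time: 14.9
tool_pos: [617.2, 94.8, 26.1]
tcp_rot: [179.9, -0.0, 90.0]
ft_force: [-0.2, -1.2, -0.4]
finger_gap: 30.8
grip_force: 30.2
```

Emit:
{"op": "step_arm", "data": {
  "targets": [
    {"dp": [0,0,0],"fingers": 0.0,"angular": [0,0,0]},
    {"dp": [0,0,0],"fingers": 0,"angular": [0,0,0]},
    {"dp": [0,0,0],"fingers": 0,"angular": [0,0,0]},
    {"dp": [0,0,0],"fingers": 0,"angular": [0,0,0]},
    {"dp": [0,0,-0.15],"fingers": 0,"angular": [0,0,0]},
    {"dp": [0,0,-0.35],"fingers": 0,"angular": [0,0,0]},
    {"dp": [0,0,-0.6],"fingers": 0,"angular": [0,0,0]},
    {"dp": [0,0,-0.8],"fingers": 0,"angular": [0,0,0]}
  ]
}}

```text
time: 15.9
tool_pos: [617.0, 94.8, 187.6]
tcp_rot: [179.9, -0.0, 90.0]
ft_force: [0.6, -0.2, 0.3]
finger_gap: 85.5
grip_force: 0.0
```

Emit:
{"op": "step_arm", "data": {
  "targets": [
    {"dp": [-0.1,-0.1,0],"fingers": 0,"angular": [0,0,0]},
    {"dp": [-0.3,-0.3,0],"fingers": 0,"angular": [0,0,0]},
    {"dp": [-0.5,-0.5,0],"fingers": 0,"angular": [0,0,0]},
    {"dp": [-0.7,-0.7,0],"fingers": 0,"angular": [0,0,0]},
    {"dp": [-0.85,-0.85,0],"fingers": 0,"angular": [0,0,0]},
    {"dp": [-1.0,-0.88,0],"fingers": 0,"angular": [0,0,0]},
    {"dp": [-1.0,-0.88,0],"fingers": 0,"angular": [0,0,0]},
    {"dp": [-1.0,-0.88,0],"fingers": 0,"angular": [0,0,0]}
  ]
}}

```text
time: 16.9
tool_pos: [440.9, -105.0, 185.4]
tcp_rot: [180.0, -0.0, 90.0]
ft_force: [0.4, -0.3, -0.6]
finger_gap: 85.7
grip_force: 0.0
```

```bash
python3 look.py w5.png beaker:0; python3 -c "
from h import *
p=camera_params('wrist')
for X in [(438,-121,0),(438,-121,58),(446,-127,0)]: print(X,proj('wrist',X,p))
"
```

```text
t 16.9 [ 440.9 -105.   185.4] [180.  -0.  90.] gap 85.71559347261284 cam [440. -23. 328.]
beaker 0.86 [309.4 230.3] [ 431.4 -125.5]
  mask 0.84 283 333 210 272 [308. 243.]
(438, -121, 0) (np.float64(315.81474444127247), np.float64(226.59777437902298))
(438, -121, 58) (np.float64(315.38886006874947), np.float64(246.03829688928712))
(446, -127, 0) (np.float64(323.6161953849289), np.float64(232.20844652250574))
```

View pics/w5.png

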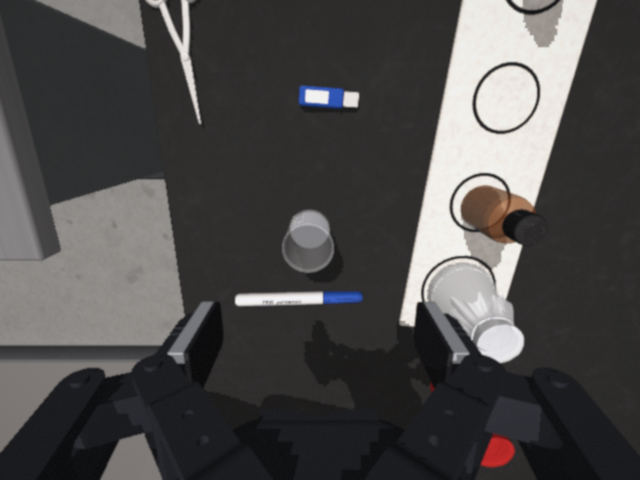

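The wrist view shows the beaker's base at (309,228) and its rim at (308,247), so it stands near (431.5,−122.5) mm. The pen at (300,298) is clear of the fingers.

Emit:
{"op": "step_arm", "data": {
  "targets": [
    {"dp": [-0.086,-0.046,0.1],"fingers": 0,"angular": [0,0,0]},
    {"dp": [-0.086,-0.046,0.3],"fingers": 0,"angular": [0,0,0]},
    {"dp": [-0.086,-0.046,0.5],"fingers": 0,"angular": [0,0,0]},
    {"dp": [-0.086,-0.046,0.7],"fingers": 0,"angular": [0,0,0]},
    {"dp": [-0.086,-0.046,0.8],"fingers": 0,"angular": [0,0,0]},
    {"dp": [-0.086,-0.046,0.825],"fingers": 0,"angular": [0,0,0]},
    {"dp": [-0.086,-0.046,0.825],"fingers": 0,"angular": [0,0,0]},
    {"dp": [-0.086,-0.046,0.825],"fingers": 0.2,"angular": [0,0,0]}
  ]
}}

```text
time: 18.05
tool_pos: [432.7, -122.8, 21.6]
tcp_rot: [179.9, 0.0, 90.1]
ft_force: [-0.1, 0.8, -1.2]
finger_gap: 69.6
grip_force: 0.0
```

Emit:
{"op": "step_arm", "data": {
  "targets": [
    {"dp": [0,0,0],"fingers": 1,"angular": [0,0,0]},
    {"dp": [0,0,0],"fingers": 1,"angular": [0,0,0]},
    {"dp": [0,0,0],"fingers": 1,"angular": [0,0,0]},
    {"dp": [0,0,0],"fingers": 1,"angular": [0,0,0]},
    {"dp": [0,0,0],"fingers": 1,"angular": [0,0,0]},
    {"dp": [0,0,0],"fingers": 1,"angular": [0,0,0]},
    {"dp": [0,0,0],"fingers": 1,"angular": [0,0,0]},
    {"dp": [0,0,0],"fingers": 1,"angular": [0,0,0]}
  ]
}}

```text
time: 19.05
tool_pos: [432.3, -122.9, 21.3]
tcp_rot: [179.9, 0.0, 90.0]
ft_force: [-2.0, 0.4, 4.1]
finger_gap: 42.6
grip_force: 30.0
```

Emit:
{"op": "step_arm", "data": {
  "targets": [
    {"dp": [0,0,-0.25],"fingers": 1,"angular": [0,0,0]},
    {"dp": [0.05,0.07,-0.45],"fingers": 1,"angular": [0,0,0]},
    {"dp": [0.18,0.26,-0.5],"fingers": 1,"angular": [0,0,0]},
    {"dp": [0.33,0.47,-0.5],"fingers": 1,"angular": [0,0,0]},
    {"dp": [0.47,0.67,-0.5],"fingers": 1,"angular": [0,0,0]},
    {"dp": [0.57,0.82,-0.5],"fingers": 1,"angular": [0,0,0]},
    {"dp": [0.61,0.878,-0.5],"fingers": 1,"angular": [0,0,0]},
    {"dp": [0.61,0.878,-0.5],"fingers": 1,"angular": [0,0,0]}
  ]
}}

```text
time: 20.05
tool_pos: [607.1, -0.3, 120.2]
tcp_rot: [-180.0, 0.0, 90.1]
ft_force: [-0.2, 0.4, -0.2]
finger_gap: 43.1
grip_force: 30.8
```

```bash
python3 look.py w6.png ring_middle:6 small_bottle:6
```

```text
t 20.05 [ 6.071e+02 -3.000e-01  1.202e+02] [-180.     0.    90.1] gap 43.09813693914989 cam [606.  81. 263.]
ring_middle 0.9 [317.4 231.5] [6.057e+02 3.000e-01]
  mask 0.59 250 426 0 412 [330. 136.]
small_bottle 0.83 [333.5 107.3] [617.2  93.5]
  mask 0.78 309 362 75 132 [336. 101.]
```

View pics/w6.png

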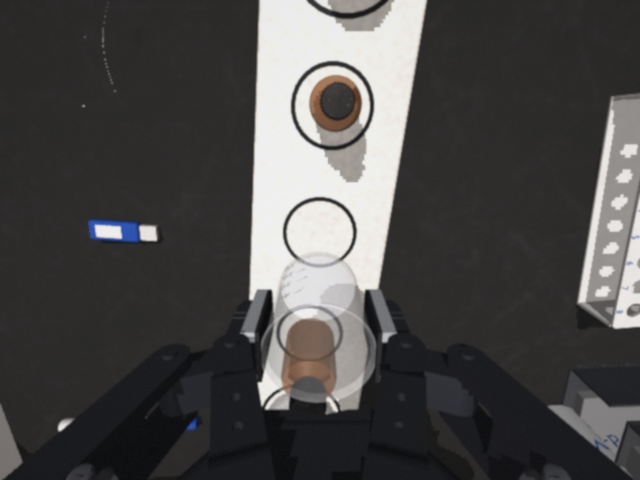

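ring_middle is at (319,232) and matches the beaker's position. The smaller bottle stands centred in its ring at (334,104). Next I lower the beaker and then go to the dish.

Emit:
{"op": "step_arm", "data": {
  "targets": [
    {"dp": [0,0,0.15],"fingers": 1,"angular": [0,0,0]},
    {"dp": [0,0,0.32],"fingers": 1,"angular": [0,0,0]},
    {"dp": [0,0,0.42],"fingers": 1,"angular": [0,0,0]},
    {"dp": [0,0,0.455],"fingers": 1,"angular": [0,0,0]},
    {"dp": [0,0,0.467],"fingers": 1,"angular": [0,0,0]},
    {"dp": [0,0,0.467],"fingers": 1,"angular": [0,0,0]},
    {"dp": [0,0,0.467],"fingers": 1,"angular": [0,0,0]},
    {"dp": [0,0,0.467],"fingers": 1,"angular": [0,0,0]}
  ]
}}

```text
time: 21.3
tool_pos: [607.7, -0.4, 27.6]
tcp_rot: [179.9, 0.0, 90.0]
ft_force: [-0.4, 0.9, -0.6]
finger_gap: 42.8
grip_force: 30.8
```

Emit:
{"op": "step_arm", "data": {
  "targets": [
    {"dp": [0,0,0],"fingers": 0.0,"angular": [0,0,0]},
    {"dp": [0,0,0],"fingers": 0,"angular": [0,0,0]},
    {"dp": [0,0,0],"fingers": 0,"angular": [0,0,0]},
    {"dp": [0,0,0],"fingers": 0,"angular": [0,0,0]},
    {"dp": [0,0,-0.15],"fingers": 0,"angular": [0,0,0]},
    {"dp": [0,0,-0.35],"fingers": 0,"angular": [0,0,0]},
    {"dp": [0,0,-0.6],"fingers": 0,"angular": [0,0,0]},
    {"dp": [0,0,-0.8],"fingers": 0,"angular": [0,0,0]}
  ]
}}

```text
time: 22.3
tool_pos: [607.4, -0.4, 189.2]
tcp_rot: [179.9, 0.0, 90.0]
ft_force: [-0.2, 0.6, 0.1]
finger_gap: 85.5
grip_force: 0.0
```

Emit:
{"op": "step_arm", "data": {
  "targets": [
    {"dp": [0.15,-0.1,0],"fingers": 0,"angular": [0,0,0]},
    {"dp": [0.35,-0.3,0],"fingers": 0,"angular": [0,0,0]},
    {"dp": [0.55,-0.5,0],"fingers": 0,"angular": [0,0,0]},
    {"dp": [0.75,-0.65,0],"fingers": 0,"angular": [0,0,0]},
    {"dp": [0.95,-0.8,0],"fingers": 0,"angular": [0,0,0]},
    {"dp": [1.0,-0.88,0],"fingers": 0,"angular": [0,0,0]},
    {"dp": [1.0,-0.88,0],"fingers": 0,"angular": [0,0,0]},
    {"dp": [1.0,-0.88,0],"fingers": 0,"angular": [0,0,0]}
  ]
}}

```text
time: 23.3
tool_pos: [431.8, 198.7, 187.0]
tcp_rot: [180.0, 0.0, 90.0]
ft_force: [-0.4, -0.0, 0.6]
finger_gap: 85.4
grip_force: 0.0
```

Emit:
{"op": "step_arm", "data": {
  "targets": [
    {"dp": [0.1,0,0],"fingers": 0,"angular": [0,0,0]},
    {"dp": [0.25,0,0],"fingers": 0,"angular": [0,0,0]},
    {"dp": [0.4,0,0],"fingers": 0,"angular": [0,0,0]},
    {"dp": [0.5,0,0],"fingers": 0,"angular": [0,0,0]},
    {"dp": [0.5,0,0],"fingers": 0,"angular": [0,0,0]},
    {"dp": [0.5,0,0],"fingers": 0,"angular": [0,0,0]},
    {"dp": [0.5,0,0],"fingers": 0,"angular": [0,0,0]},
    {"dp": [0.5,0,0],"fingers": 0,"angular": [0,0,0]}
  ]
}}

```text
time: 24.3
tool_pos: [431.1, 298.9, 187.0]
tcp_rot: [180.0, 0.0, 90.0]
ft_force: [0.7, 0.6, -0.3]
finger_gap: 85.4
grip_force: 0.0
```

```bash
python3 look.py w7.png dish:0; python3 -c "
from h import *
p=camera_params('wrist')
for X in [(433,306,0),(433,306,15),(433,316,15),(443,306,15)]: print(X,proj('wrist',X,p))
"
```

```text
t 24.3 [431.1 298.9 187. ] [180.   0.  90.] gap 85.37518657686871 cam [430. 381. 329.]
dish 0.95 [419.2 155. ] [527.4 353.3]
dish 0.74 [318.3 205.1] [430.7 304.4]
  mask 0.93 287 348 176 238 [319. 207.]
  mask 0.74 387 453 126 192 [422. 157.]
(433, 306, 0) (np.float64(320.71501429313275), np.float64(203.83035077778055))
(433, 306, 15) (np.float64(320.83934649528754), np.float64(207.3076632641211))
(433, 316, 15) (np.float64(320.8614746518687), np.float64(197.0468407677015))
(443, 306, 15) (np.float64(331.24263304963466), np.float64(207.3012815416848))
```

View pics/w7.png

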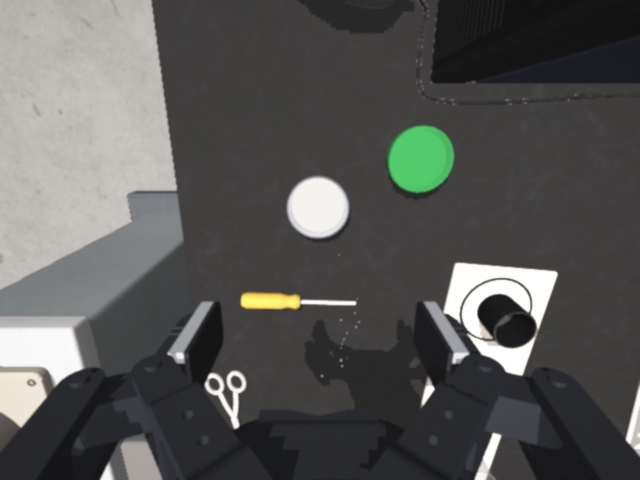

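The wrist view shows the pale dish at (318,207), near (430,305) mm. The green one at (421,159) is clear of the fingers.

Emit:
{"op": "step_arm", "data": {
  "targets": [
    {"dp": [0.032,-0.005,0.15],"fingers": 0,"angular": [0,0,0]},
    {"dp": [0.032,-0.005,0.35],"fingers": 0,"angular": [0,0,0]},
    {"dp": [0.032,-0.005,0.6],"fingers": 0,"angular": [0,0,0]},
    {"dp": [0.032,-0.005,0.8],"fingers": 0,"angular": [0,0,0]},
    {"dp": [0.032,-0.005,0.9],"fingers": 0,"angular": [0,0,0]},
    {"dp": [0.032,-0.005,0.935],"fingers": 0,"angular": [0,0,0]},
    {"dp": [0.032,-0.005,0.945],"fingers": 0,"angular": [0,0,0]},
    {"dp": [0.032,-0.005,0.945],"fingers": 0,"angular": [0,0,0]}
  ]
}}

```text
time: 25.45
tool_pos: [430.8, 306.4, -0.9]
tcp_rot: [179.9, -0.1, 90.0]
ft_force: [1.1, 0.2, -0.5]
finger_gap: 85.4
grip_force: 0.0
```

Emit:
{"op": "step_arm", "data": {
  "targets": [
    {"dp": [0,0,0],"fingers": 1,"angular": [0,0,0]},
    {"dp": [0,0,0],"fingers": 1,"angular": [0,0,0]},
    {"dp": [0,0,0],"fingers": 1,"angular": [0,0,0]},
    {"dp": [0,0,0],"fingers": 1,"angular": [0,0,0]},
    {"dp": [0,0,0],"fingers": 1,"angular": [0,0,0]},
    {"dp": [0,0,0],"fingers": 1,"angular": [0,0,0]},
    {"dp": [0,0,0],"fingers": 1,"angular": [0,0,0]},
    {"dp": [0,0,0],"fingers": 1,"angular": [0,0,0]}
  ],
  "newtons": 25
}}

```text
time: 26.45
tool_pos: [430.5, 306.2, -1.0]
tcp_rot: [179.9, -0.0, 90.0]
ft_force: [-1.5, -1.8, 5.9]
finger_gap: 53.9
grip_force: 25.8
```

Emit:
{"op": "step_arm", "data": {
  "targets": [
    {"dp": [0,0,-0.05],"fingers": 1,"angular": [0,0,0]},
    {"dp": [0,0,-0.15],"fingers": 1,"angular": [0,0,0]},
    {"dp": [0,0,-0.35],"fingers": 1,"angular": [0,0,0]},
    {"dp": [0,0,-0.55],"fingers": 1,"angular": [0,0,0]},
    {"dp": [0,0,-0.75],"fingers": 1,"angular": [0,0,0]},
    {"dp": [0,0,-0.75],"fingers": 1,"angular": [0,0,0]},
    {"dp": [0,0,-0.75],"fingers": 1,"angular": [0,0,0]},
    {"dp": [0,0,-0.75],"fingers": 1,"angular": [0,0,0]}
  ]
}}

```text
time: 27.45
tool_pos: [429.0, 305.3, 146.4]
tcp_rot: [-179.9, 0.1, 90.0]
ft_force: [-0.1, 0.8, -0.1]
finger_gap: 54.0
grip_force: 26.7
```

```bash
python3 look.py w8.png dish:150;python3 -c "
from h import *
p=camera_params('wrist');s=sense()
x,y,z=s['tool_pos']
for d in (-10,0,5,10,15,20): print(d,proj('wrist',(x,y,z+d),p))
"
```

```text
t 27.45 [429.  305.3 146.4] [-1.799e+02  1.000e-01  9.000e+01] gap 54.00186722670269 cam [429. 387. 289.]
dish 0.92 [432.9 168.9] [475.2 370. ]
dish 0.72 [318.2 310.3] [428.3 304.2]
  mask 0.74 256 381 254 380 [319. 316.]
  mask 0.62 398 475 135 209 [439. 169.]
-10 (np.float64(319.58958254090174), np.float64(294.27567041551066))
0 (np.float64(319.6459966710158), np.float64(304.2585152995624))
5 (np.float64(319.6767699543648), np.float64(309.7040466518224))
10 (np.float64(319.70946806825157), np.float64(315.49018920641237))
15 (np.float64(319.7442774365965), np.float64(321.6499318807625))
20 (np.float64(319.7814093605263), np.float64(328.22066577470724))
```

View pics/w8.png

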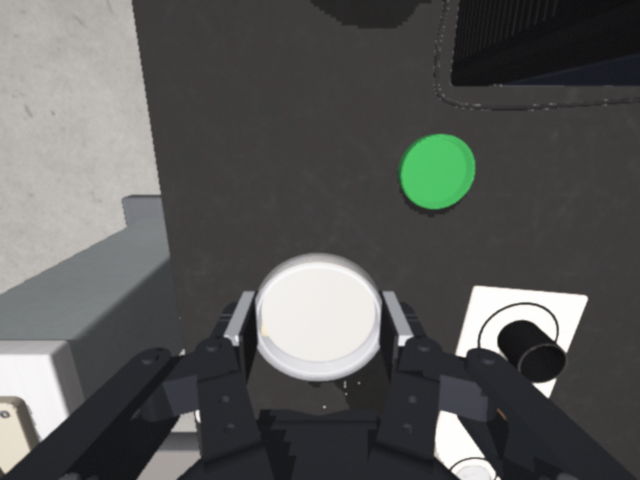

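The dish is held flat at (319,317). Now I carry it to the beaker.

Emit:
{"op": "step_arm", "data": {
  "targets": [
    {"dp": [-0.1,0.05,0],"fingers": 1,"angular": [0,0,0]},
    {"dp": [-0.3,0.15,0],"fingers": 1,"angular": [0,0,0]},
    {"dp": [-0.5,0.25,0],"fingers": 1,"angular": [0,0,0]},
    {"dp": [-0.7,0.35,0],"fingers": 1,"angular": [0,0,0]},
    {"dp": [-0.85,0.43,0],"fingers": 1,"angular": [0,0,0]},
    {"dp": [-0.95,0.48,0],"fingers": 1,"angular": [0,0,0]},
    {"dp": [-1.0,0.5,0],"fingers": 1,"angular": [0,0,0]},
    {"dp": [-1.0,0.5,0],"fingers": 1,"angular": [0,0,0]}
  ]
}}

```text
time: 28.6
tool_pos: [529.8, 105.7, 147.5]
tcp_rot: [-180.0, -0.0, 90.0]
ft_force: [0.5, 1.2, -0.6]
finger_gap: 53.8
grip_force: 26.7
```

Emit:
{"op": "step_arm", "data": {
  "targets": [
    {"dp": [-0.1,0.1,0],"fingers": 1,"angular": [0,0,0]},
    {"dp": [-0.25,0.2,0],"fingers": 1,"angular": [0,0,0]},
    {"dp": [-0.4,0.3,0],"fingers": 1,"angular": [0,0,0]},
    {"dp": [-0.5,0.37,0],"fingers": 1,"angular": [0,0,0]},
    {"dp": [-0.525,0.39,0],"fingers": 1,"angular": [0,0,0]},
    {"dp": [-0.525,0.39,0],"fingers": 1,"angular": [0,0,0]},
    {"dp": [-0.525,0.39,0],"fingers": 1,"angular": [0,0,0]},
    {"dp": [-0.525,0.39,0],"fingers": 1,"angular": [0,0,0]}
  ]
}}

```text
time: 29.6
tool_pos: [607.8, 1.9, 147.9]
tcp_rot: [-180.0, -0.0, 90.1]
ft_force: [-1.2, 0.1, -0.7]
finger_gap: 54.1
grip_force: 26.7
```

```bash
python3 look.py w9.png beaker:6 dish:147; python3 - <<'E'
from h import *
p=camera_params('wrist')
for X in [(607.6,-0.3,64),(607.6,-0.3,6),(607.6,21.7,64),(607.6,21.7,6)]: print(X,proj('wrist',X,p))
E
```

```text
t 29.6 [607.8   1.9 147.9] [-180.    -0.    90.1] gap 54.070089648347924 cam [607.  84. 290.]
beaker 0.87 [316.7 226.1] [605.8  -1.2]
  mask 0.95 288 348 205 258 [319. 235.]
dish 0.91 [317.3 309.6] [606.6  -1.6]
  mask 0.77 256 381 254 380 [318. 319.]
(607.6, -0.3, 64) (np.float64(318.46812471808613), np.float64(246.91854152956512))
(607.6, -0.3, 6) (np.float64(318.36845802392116), np.float64(224.29139129499416))
(607.6, 21.7, 64) (np.float64(318.4813537443114), np.float64(217.36065924770665))
(607.6, 21.7, 6) (np.float64(318.376768183955), np.float64(199.81051811560323))
```

View pics/w9.png

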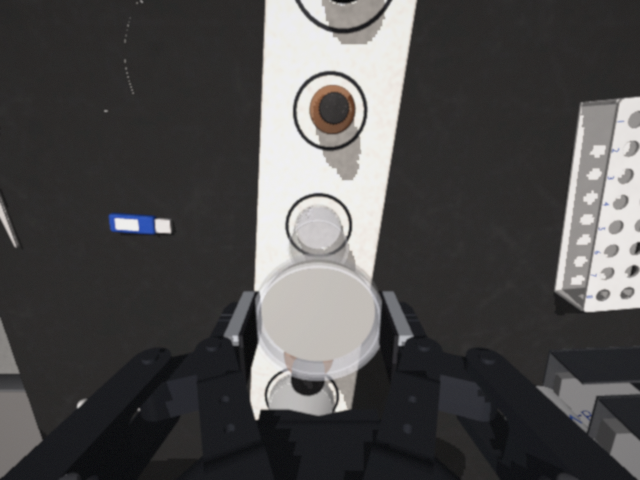

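```bash
python3 - <<'E'
from h import *
p=camera_params('wrist')
x,y,z=607.6,1.9,147.9
print('dish bottom-edge',at_z('wrist',(318.5,380),z+16.5,p)[1]+30,'top-edge body',at_z('wrist',(318.5,254),z+1.5,p)[1]-28.5,'lid',at_z('wrist',(318.5,254),z+13.5,p)[1]-30)
print('cols',at_z('wrist',(256,317),z+13,p)[0],at_z('wrist',(381,317),z+13,p)[0])
print('beaker',at_z('wrist',(318.5,205),6,p)[1]-22, 'x',(at_z('wrist',(288,245),64,p)[0]+at_z('wrist',(348,245),64,p)[0])/2)
im=cv2.imread('pics/w9.png');cv2.imwrite('pics/w9c.png',cv2.resize(im[185:275,260:380],None,fx=5,fy=5))
E
```

```text
dish bottom-edge 0.9977192187538577 top-edge body -0.8445911841137743 lid 2.3517141123248635
cols 579.7744351896112 635.1617946716962
beaker -4.876654461574418 x 607.2638571472512
```

View pics/w9c.png

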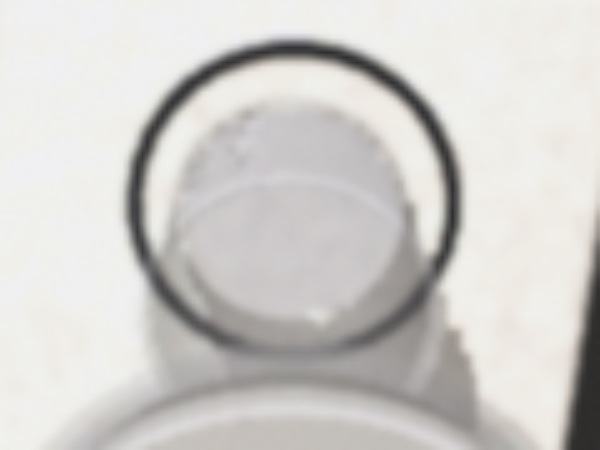

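The crop shows the beaker base centred about 2 px below the ring centre, so the beaker is at about y = −2.7 mm and the dish about 3 mm to its left. I correct for that and lower.

Emit:
{"op": "step_arm", "data": {
  "targets": [
    {"dp": [-0.016,0,0.1],"fingers": 1,"angular": [0,0,0]},
    {"dp": [-0.016,0,0.25],"fingers": 1,"angular": [0,0,0]},
    {"dp": [-0.016,0,0.36],"fingers": 1,"angular": [0,0,0]},
    {"dp": [-0.016,0,0.405],"fingers": 1,"angular": [0,0,0]},
    {"dp": [-0.016,0,0.42],"fingers": 1,"angular": [0,0,0]},
    {"dp": [-0.016,0,0.427],"fingers": 1,"angular": [0,0,0]},
    {"dp": [-0.016,0,0.427],"fingers": 1,"angular": [0,0,0]},
    {"dp": [-0.016,0,0.427],"fingers": 1,"angular": [0,0,0]}
  ]
}}

```text
time: 30.85
tool_pos: [608.6, -2.4, 64.1]
tcp_rot: [179.9, 0.0, 90.0]
ft_force: [-4.2, 0.6, 8.7]
finger_gap: 54.5
grip_force: 27.5
```

Emit:
{"op": "step_arm", "data": {
  "targets": [
    {"dp": [0,0,0],"fingers": 0.2,"angular": [0,0,0]},
    {"dp": [0,0,0],"fingers": 0,"angular": [0,0,0]},
    {"dp": [0,0,0],"fingers": 0,"angular": [0,0,0]},
    {"dp": [0,0,0],"fingers": 0,"angular": [0,0,0]},
    {"dp": [0,0,-0.05],"fingers": 0,"angular": [0,0,0]},
    {"dp": [0,0,-0.2],"fingers": 0,"angular": [0,0,0]},
    {"dp": [0,0,-0.4],"fingers": 0,"angular": [0,0,0]},
    {"dp": [0,0,-0.6],"fingers": 0,"angular": [0,0,0]}
  ]
}}

```text
time: 31.85
tool_pos: [608.1, -2.2, 184.4]
tcp_rot: [180.0, 0.0, 90.0]
ft_force: [0.8, -0.0, 0.1]
finger_gap: 85.6
grip_force: 0.0
```

Emit:
{"op": "step_arm", "data": {
  "targets": [
    {"dp": [0,-0.1,-0.1],"fingers": 0,"angular": [0,0,0]},
    {"dp": [-0.2,-0.3,-0.1],"fingers": 0,"angular": [0,0,0]},
    {"dp": [-0.4,-0.5,-0.1],"fingers": 0,"angular": [0,0,0]},
    {"dp": [-0.6,-0.6,-0.1],"fingers": 0,"angular": [0,0,0]},
    {"dp": [-0.7,-0.6,-0.1],"fingers": 0,"angular": [0,0,0]},
    {"dp": [-0.7,-0.6,-0.1],"fingers": 0,"angular": [0,0,0]},
    {"dp": [-0.7,-0.6,-0.1],"fingers": 0,"angular": [0,0,0]},
    {"dp": [-0.7,-0.6,-0.1],"fingers": 0,"angular": [0,0,0]}
  ]
}}

```text
time: 32.85
tool_pos: [488.6, -141.3, 202.4]
tcp_rot: [-180.0, -0.0, 90.1]
ft_force: [-0.2, 0.5, 0.3]
finger_gap: 85.2
grip_force: 0.0
```

```bash
python3 - <<'E'
from h import *
for c in ('side','top','wrist'):
    p=camera_params(c); im=snapshot(c)
    cv2.imwrite(f'pics/{c}_end.png',im)
    for n,z in (('beaker',6),('dish',64),('large_bottle',6),('small_bottle',6),('pot',6),('flask',6)):
        for r in pinpoint(c,n): print(c,n,round(r['conf'],2),np.round(r['at']),np.round(at_z(c,r['at'],z,p)[:2]))
a=cv2.resize(cv2.imread('pics/side_end.png')[140:340,190:410],(660,600))
cv2.imwrite('pics/side_endc.png',a)
E
```

```text
side beaker 0.84 [295. 249.] [604.   5.]
side dish 0.87 [295. 225.] [606.  -1.]
side dish 0.83 [249. 389.] [501. 387.]
side large_bottle 0.66 [313. 223.] [ 604. -101.]
side large_bottle 0.36 [270. 269.] [623.  87.]
side small_bottle 0.91 [270. 272.] [619.  95.]
side pot 0.77 [246. 300.] [626. 185.]
side flask 0.85 [328. 207.] [ 596. -179.]
side flask 0.56 [343. 181.] [ 603. -312.]
top beaker 0.37 [327. 205.] [613.  -9.]
top dish 0.94 [161. 256.] [512. 330.]
top dish 0.87 [323. 197.] [614.  -1.]
top large_bottle 0.97 [369. 206.] [605. -97.]
top large_bottle 0.39 [324. 206.] [612.  -1.]
top small_bottle 0.72 [282. 206.] [616.  89.]
top pot 0.89 [237. 206.] [622. 185.]
wrist beaker 0.93 [452.  55.] [608.  -1.]
wrist dish 0.93 [477.  47.] [606.  -6.]
wrist dish 0.44 [416. 251.] [ 575. -168.]
wrist large_bottle 0.82 [431. 165.] [600. -98.]
wrist flask 0.87 [412. 251.] [ 589. -190.]
wrist flask 0.59 [416. 348.] [ 605. -314.]
```

View pics/side_endc.png

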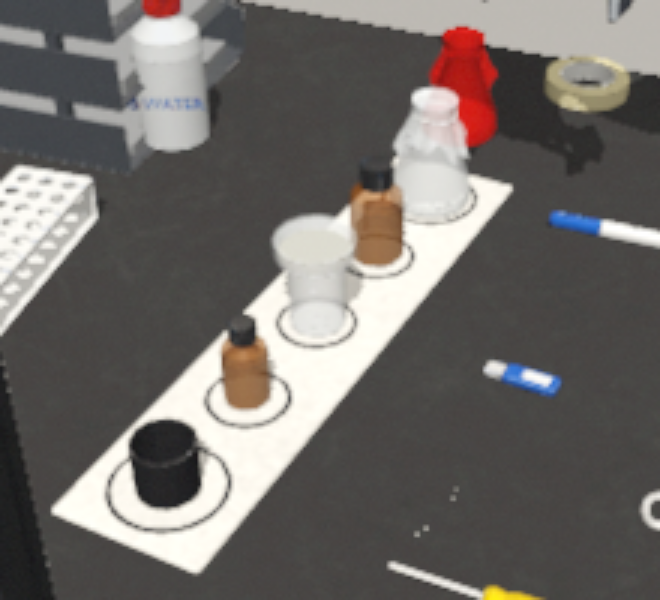

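The side view shows both bottles and the beaker upright inside their rings. The dish lies flat on the beaker at (316,245) in the crop, and the flask and pot are undisturbed.

```bash
python3 -c "
from bench import *
print(hand_in())"
```

```text
the job is handed in; nothing more can be done
None
```

I set out the staining row and handed the job in at about 34 s of robot time; no verdict came back. In the last pictures the larger bottle stood in the ring by the flask, the smaller one in the ring by the pot and the beaker in the middle ring with the dish flat on top, all within about 5 mm of centre by my estimate, and the flask and pot were not visibly moved.

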